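# Try a bush on the gauge post and hold it up tilted

## Task

One of the three aluminium bushes in the wooden rack fits the gauge post: neither too narrow to go on nor rattling loose. Slide that bush right down onto the post until it sits on the steel foot, then draw it straight off again, lean it over to about 45 degrees so that its bore can be looked into, and finish still holding it like that, raised 20 cm or more above the bench and clear of everything. The other two bushes must stand in the rack at the end, and the other things on the bench stay where they are.

Things in the scene. Friction and masses are not known exactly. Their poses are not given: they have to be found in the camera images.
- rack: Fixed wooden block 75 (x) x 235 (y) x 30 high; origin: centre of its underside, on the bench. Three round pockets of 43 dia, 22 deep (floor 8 above the bench) in a row along its own y at -75, 0 and +75. It may stand to the left or right, turned.
- gauge: Fixed gauge: dark steel round foot 90 dia, 12 thick, with an upright steel post 23.5 dia in its centre that ends in a cone, 10 dia at its top 62 above the bench (the cone is the top 12). Origin: centre of the foot's underside, on the bench.
- gauge_seat (a point): Point on the gauge's axis on top of the foot (12 above the bench), where the underside of a fully seated bush rests.
- bush_narrow_center (a point): Plain aluminium tube (bush), outside 40 dia, 70 tall, bore 18 dia right through (thick wall; cannot go on the post); at the start it stands upright in one of the three pockets of the rack (which one varies), 48 of it above the rack's top. Point: its centre, half-way up on its axis; z along its axis. About 0.1 to 0.25 kg.
- bush_middle_center (a point): Plain aluminium tube (bush), outside 40 dia, 70 tall, bore 26 dia right through (medium wall; the one that fits the post, 1.25 play all round); at the start it stands upright in one of the three pockets of the rack (which one varies), 48 of it above the rack's top. Point: its centre, half-way up on its axis; z along its axis. About 0.1 to 0.25 kg.
- bush_wide_center (a point): Plain aluminium tube (bush), outside 40 dia, 70 tall, bore 32 dia right through (thin wall; goes over the post but rattles loose); at the start it stands upright in one of the three pockets of the rack (which one varies), 48 of it above the rack's top. Point: its centre, half-way up on its axis; z along its axis. About 0.1 to 0.25 kg.
- jar: Bystander: short amber glass jar, 52 dia x 58 mm. Leave alone. Origin at its underside.
- clamp: Bystander: small steel sheet-metal clamp, lying, 80 long, 12 high mm. Leave alone. Origin at its underside.
- tape: Bystander: roll of masking tape lying flat, 100 dia x 25 mm. Leave alone. Origin at its underside.
- pliers: Bystander: blue-handled pliers lying, 175 long, 14 high mm. Leave alone. Origin at its underside.
- driver: Bystander: screwdriver lying at the right side, under 330 mm long and 40 mm high. Leave alone.
- mallet: Bystander: hammer lying, wooden handle at the left side, under 330 mm long and 40 mm high. Leave alone.
- oilcan: Bystander: green can, 60 dia x 70 mm. Leave alone. Origin at its underside.
Mind the look-alikes: they are no part of the job. What is shaped like the part that bears bush_narrow_center but red is not meant. What is shaped like the rack but turquoise is not meant.

How it is judged:
By the outcome, as a careful person would: the job done as asked, in the order asked, and still so for the second after the job is handed in, while the arm keeps its last pose, push and grip.
It also fails if it takes over 48 s, if anything falls off the work surface, if the arm or the gripper's body presses on something with over 40 N, if the wrist force passes 120 N, or if a joint passes its speed limit or range.

## Robot

A 6-joint arm with a two-finger parallel gripper is mounted at the origin on the work surface. World frame = base frame: x ahead of the robot, y to its left, z up, the work surface at z = 0. Lengths are in m, angles in rad, forces in N, time in s.
With the tool pointing down it reaches from about 0.325 to 0.9 m from the base axis. Payload 3.5 kg.
Tool frame: the origin (TCP) lies on the centre line of the jaws, within the pads' length; the fingertips stand 17 mm ahead of it and the grasp point (between the pads) lies 2 mm behind it; z points along the fingers, y is the line along which they close (so a half turn about z gives the same grasp; the last joint's range is limited). The gripper opens to 85 mm and grips with 20 to 120 N. Pads are 22 mm wide; open, the fingers measure 114 mm over their backs; the gripper's body (76 mm by 85 mm) begins 54 mm behind the grasp point. The pads swing forward as they close: fully open they stand 13 mm farther back than shut.
Start: joints at [1.166, 0.276, -0.026, 1.268, 0, 1.467], TCP at [0.186, 0.597, 0.248] pointing down, gripper open.
Joint ranges: [-3.12, 3.12], [-0.85, 1.88], [-1.08, 1.24], [-1.95, 2.15], [-1.57, 1.53], [-3.14, 3.14]. Speed limits (rad/s): [2.57, 2.57, 3.14, 3.14, 3.14, 3.14].

## Interface

Orientations are given as a rotation vector (axis times angle).
In Python, from cell import arm gives the robot as it stands.
- The arm moves only by the shell command python3 -m creep 'ROWS' [FORCE]. ROWS is text: rows parted by semicolons, each of 7 numbers parted by spaces: the shift along the tool's x, y, z in mm, then the turn, a rotation vector about the tool's x, y, z in degrees, then the finger opening in mm, from 0 to 85.4. A call has 1 to 12 rows; each row shifts and turns the commanded pose from where the row before left it, along the tool's axes as they then stand; what a row does not reach is not made up. A row lasts 1/8 s, in which the tool goes at most 62.5 mm and 10.7 degrees, less where a joint would pass 70% of its speed; a pose out of reach is approached as far as the arm can. A call with a gripper value outside its range is refused whole. The fingers move at their own pace and stop on an object; FORCE is the grip in N (left out, the last holds). Time passes only in rows, so rows that do not move let the fingers close. It gives the time, the measured TCP pose, the force and the opening at its end, in the units of the state.
- arm.state(): the state, without advancing time (a new reading comes with each control period).
- arm.snapshot(name): name is "scene" or "top" or "wrist"; returns the picture (420x560x3 uint8, blue, green, red); there is no depth.
- arm.camera_info(name): a dict with "fx", "fy", "cx", "cy" (pixels), "extrinsics" (4x4, takes a point from camera to world coordinates); the wrist camera has in their place "mount" (4x4, takes a point from camera to tool coordinates, whose origin is the TCP and whose axes are the flange's). Camera axes: x right, y up, looking along -z (the intrinsics and any distortion apply to the point x, -y, -z); pixel columns grow to the right and rows downward; lengths in m; the calibration is good to about 2 mm. A picture is of the moment at which its call begins: read the wrist's pose just before it. camera_info takes no time and is no camera call.
- arm.close_job(): hands the job in, once; it reports no verdict.
The state is a dict: "t": time; "qpos": joint angles; "qd": joint speeds; "joint_torque": joint torques, N m; "ee_pos": TCP position; "tcp_rot": TCP orientation; "contact_force": force on the tool from outside, world axes, zero at the start; "moment": the same for the moment, N m; "grip_width": finger opening in m.
Only numpy, scipy, OpenCV 4.12 (cv2) and the standard library are available. Lean on these libraries where they do the work, as an engineer would, in place of code of your own. Each camera call takes 0.05 s, during which the arm holds its last target. There are 200 camera calls.

## Working session

There is one attempt and no reset: what is moved stays moved. The work goes in short steps, Python scripts to look and compute and a shell command to move; the robot and the scene stay as the last step left them, time stands still between calls to the robot, and variables do not carry over. Pictures are saved under pics/ and viewed, on a budget of 10 in all, crops included, one or two more only if the job needs it, and the job is handed in when it is done.

```bash
ls; mkdir -p pics; python3 - <<'E'
from cell import arm
import cv2,numpy as np
np.set_printoptions(precision=4,suppress=True)
for n in("scene","top","wrist"):
    i=arm.camera_info(n); print(n,i)
s=arm.state();print(s)
a=arm.snapshot("scene");b=arm.snapshot("top")
cv2.imwrite("pics/scene0.png",a);cv2.imwrite("pics/top0.png",b)
E
```

```text
pics
scene {'fx': 379.634654611652, 'fy': 379.634654611652, 'cx': 285.3328838452036, 'cy': 207.51694130378849, 'extrinsics': array([[ 0.039 , -0.6971,  0.7159,  1.2569],
       [ 0.9991,  0.0168, -0.0381, -0.0036],
       [ 0.0145,  0.7167,  0.6972,  0.7536],
       [ 0.    ,  0.    ,  0.    ,  1.    ]])}
top {'fx': 462.5795993487849, 'fy': 462.5795993487849, 'cx': 279.44529806611587, 'cy': 210.30499807042852, 'extrinsics': array([[ 0.023 ,  0.9859, -0.1656,  0.3158],
       [-0.9997,  0.0236,  0.0014,  0.0037],
       [ 0.0053,  0.1655,  0.9862,  1.3698],
       [ 0.    ,  0.    ,  0.    ,  1.    ]])}
wrist {'fx': 363.2402099849167, 'fy': 363.2402099849167, 'cx': 271.6949667573607, 'cy': 208.21969918540597, 'mount': array([[ 0.0005,  0.9549,  0.297 ,  0.076 ],
       [ 1.    , -0.0003, -0.0009,  0.0004],
       [-0.0008,  0.297 , -0.9549, -0.125 ],
       [ 0.    ,  0.    ,  0.    ,  1.    ]])}
{'t': 0.0, 'qpos': array([ 1.1656,  0.2772, -0.0279,  1.268 ,  0.    ,  1.4674]), 'qd': array([ 0.001 ,  0.0009, -0.0012,  0.    , -0.0014, -0.001 ]), 'joint_torque': array([  0.0025, -44.5507,  29.5202,   0.0163,   0.0001,  -0.    ]), 'ee_pos': array([0.1855, 0.5961, 0.2471]), 'tcp_rot': array([-0.4722, -3.1053,  0.0034]), 'contact_force': array([-0.6997,  0.3701,  0.1372]), 'moment': array([ 0.0203,  0.001 , -0.0424]), 'grip_width': 0.08544295929893524}
```

View pics/top0.png

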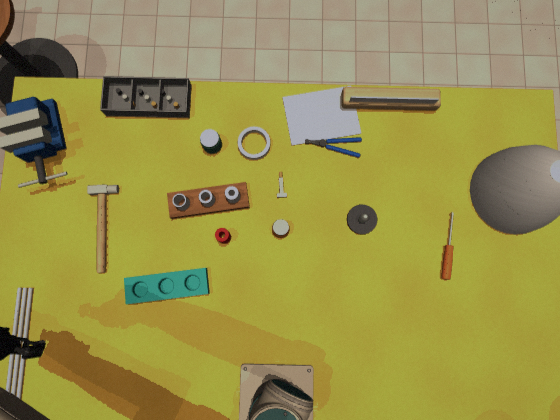

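View pics/scene0.png

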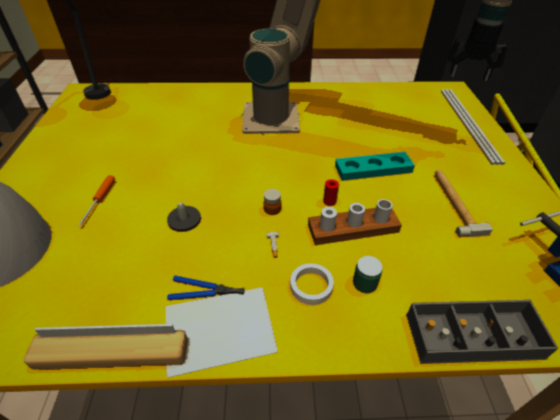

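Top view: the wooden rack carries bushes at about (180,201), (206,197) and (232,193). The gauge is at (362,219). The decoys are the red bush (222,236) and the turquoise rack (166,286). Next I'll measure positions and enlarge the rack to compare the bores.

```bash
cat > h.py <<'E'
import cv2,numpy as np
from cell import arm
from scipy.spatial.transform import Rotation as R
np.set_printoptions(precision=4,suppress=True)
def cam(n,s=None):
    i=arm.camera_info(n)
    if n=="wrist":
        T=np.eye(4);T[:3,:3]=R.from_rotvec(s["tcp_rot"]).as_matrix();T[:3,3]=s["ee_pos"];E=T@i["mount"]
    else:E=i["extrinsics"]
    return i,E
def cast(n,uv,z,s=None):
    i,E=cam(n,s)
    d=E[:3,:3]@np.array([(uv[0]-i["cx"])/i["fx"],-(uv[1]-i["cy"])/i["fy"],-1]);o=E[:3,3]
    return o+d*(z-o[2])/d[2]
def proj(n,p,s=None):
    i,E=cam(n,s);c=E[:3,:3].T@(np.array(p)-E[:3,3])
    return np.array([i["cx"]+i["fx"]*c[0]/-c[2],i["cy"]-i["fy"]*c[1]/-c[2]])
def blobs(m,amin=20):
    n,l,st,c=cv2.connectedComponentsWithStats(m.astype(np.uint8))
    return [(c[k],st[k]) for k in range(1,n) if st[k][4]>=amin]
E
python3 - <<'E'
from h import *
b=cv2.imread("pics/top0.png");a=cv2.imread("pics/scene0.png")
hsv=cv2.cvtColor(b,cv2.COLOR_BGR2HSV)
x0,y0=155,170
cr=hsv[y0:225,x0:260]
# brown rack
m=(cr[...,0]<14)&(cr[...,1]>90)&(cr[...,2]>40)
m=(m*255).astype(np.uint8)
cs,_=cv2.findContours(m,cv2.RETR_EXTERNAL,cv2.CHAIN_APPROX_NONE);c=max(cs,key=cv2.contourArea)
h=cv2.convexHull(c)+np.array([x0,y0]);r=cv2.minAreaRect(h);print("rack",r)
P=[cast("top",q,.03)[:2] for q in cv2.boxPoints(r)];print(np.array(P))
# bushes: low saturation
m=((cr[...,1]<70)&(cr[...,2]>90));
for c,st in blobs(m): print("bush",c+[x0,y0],st,cast("top",c+[x0,y0],.078))
g=hsv[195:245,335:390];m=(g[...,2]<110)&(g[...,1]<150)
for c,st in blobs(m):print("gauge",c+[335,195],st,cast("top",c+[335,195],.012))
# gray tops scene
A=cv2.resize(a[190:250,300:410],None,fx=6,fy=6,interpolation=cv2.INTER_CUBIC)
B=cv2.resize(b[175:225,155:265],None,fx=6,fy=4.5 and 6,interpolation=cv2.INTER_CUBIC)
B=B[:240];cv2.imwrite("pics/crop1.png",np.vstack([A[:,:660],B])[:600])
E
```

```text
rack ((207.57000732421875, 199.99000549316406), (25.314422607421875, 79.76163482666016), 81.8698959350586)
[[0.5842 0.3368]
 [0.624  0.1051]
 [0.5488 0.092 ]
 [0.5098 0.3216]]
bush [231.2891 192.5938] [ 70  16  14  14 128] [0.5805 0.1402 0.078 ]
bush [205.1596 196.1809] [44 20 14 14 94] [0.5683 0.214  0.078 ]
bush [178.9836 200.    ] [17 23 14 14 61] [0.5555 0.2877 0.078 ]
gauge [361.4804 218.9376] [ 12   9  30  30 689] [ 0.5236 -0.2424  0.012 ]
```

View pics/crop1.png

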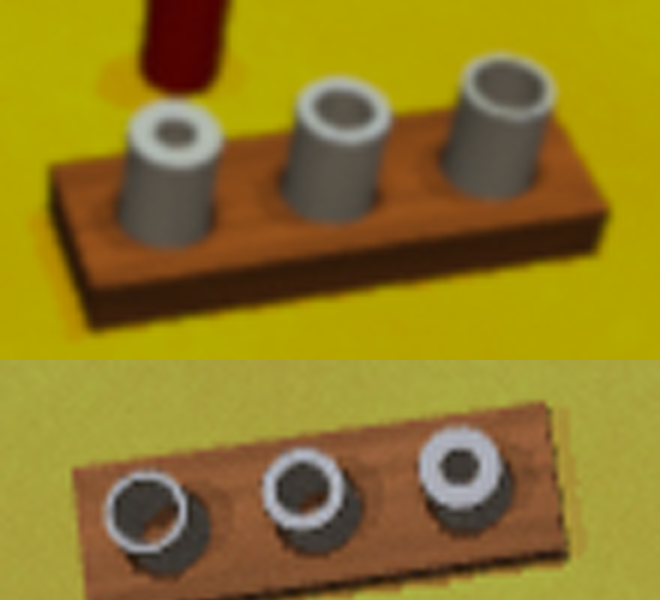

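The middle pocket's bush, at (206,197) in top and (357,213) in scene, has the medium wall. The left one (180,201) is thin-walled and the right one (232,193) is thick-walled. The spacing measures 75 mm, as specified. I'll move above it with the closing line across the rack.

```bash
cat >> h.py <<'E'
def plan(p,yaw):
    """rotation about tool z (deg) so tool y is along yaw (mod 180), then shift in turned tool axes, mm"""
    s=arm.state();M=R.from_rotvec(s["tcp_rot"])
    y=M.as_matrix()[:,1];cur=np.degrees(np.arctan2(y[1],y[0]))
    d=(yaw-cur+90)%180-90
    M2=M*R.from_rotvec([0,0,-np.radians(d)])
    print("TCP",s["ee_pos"],"zaxis",M.as_matrix()[:,2],"yaw y",cur,"turn z",-d,"shift",1000*M2.inv().apply(np.array(p)-s["ee_pos"]),"q6",s["qpos"][5],"F",s["contact_force"],"w",s["grip_width"],"t",s["t"])
E
python3 -c "
from h import *
plan([.568,.214,.25],9.6)"
```

```text
TCP [0.1855 0.5961 0.2473] zaxis [-0.0008 -0.0019 -1.    ] yaw y 72.70757589434434 turn z 63.10757589434434 shift [-440.5707  313.3888   -2.3443] q6 1.467396541672787 F [ 0.4329 -0.6292  0.2518] w 0.08570129645972212 t 0.1
```

```bash
python3 -m creep '0 0 0 0 0 10.5 85; 0 0 0 0 0 10.5 85; 0 0 0 0 0 10.5 85; 0 0 0 0 0 10.5 85; 0 0 0 0 0 10.5 85; 0 0 0 0 0 10.5 85;-44 31 0 0 0 0 85;-44 31 0 0 0 0 85;-44 31 0 0 0 0 85;-44 31 0 0 0 0 85;-44 31 0 0 0 0 85;-44 31 0 0 0 0 85' 40
python3 -m creep '-44 31 0 0 0 0 85;-44 31 0 0 0 0 85;-44 31 0 0 0 0 85;-44 31 0 0 0 0 85;0 0 0 0 0 0 85;0 0 0 0 0 0 85'
python3 - <<'E'
from h import *
plan([.568,.214,.25],9.6)
s=arm.state();w=arm.snapshot("wrist");cv2.imwrite("pics/w1.png",w)
for z in(.078,):
  for p in([.568,.214],[.5805,.1402],[.5555,.2877]):print(proj("wrist",[*p,z],s))
E
```

```text
t: 1.6
ee_pos: [0.4144, 0.3664, 0.2479]
tcp_rot: [-2.025, -2.401, 0.001]
contact_force: [0.6, 1.1, 0.1]
grip_width: 0.0851
t: 2.35
ee_pos: [0.5649, 0.2152, 0.2477]
tcp_rot: [-2.025, -2.4, 0.002]
contact_force: [0.6, 1.2, 0.0]
grip_width: 0.0854
TCP [0.5649 0.2152 0.2477] zaxis [-0.0018  0.0001 -1.    ] yaw y 9.677890031322192 turn z 0.07789003132219818 shift [-1.7246  2.8477 -2.3327] q6 1.6587677948826256 F [0.586  1.1896 0.0255] w 0.08540985219442271 t 2.35
[275.2642 193.0115]
[274.8843 273.54  ]
[275.6817  99.9901]
```

View pics/w1.png

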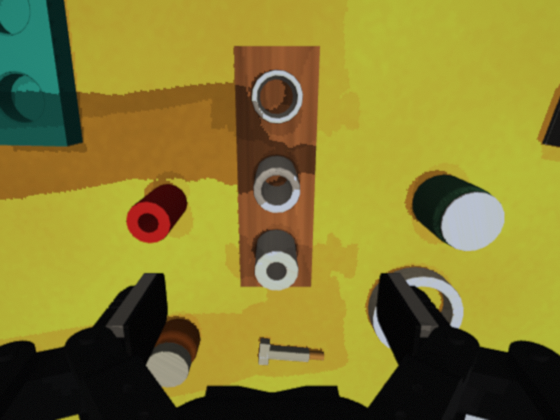

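The middle bush's rim centre is near (277,189), between the wide one at (277,96) and the narrow one at (276,270). These are within 4 px of the prediction. The descent path is clear on both sides. I'll cast a refined position.

```bash
python3 - <<'E'
from h import *
w=cv2.imread("pics/w1.png");s=arm.state()
hsv=cv2.cvtColor(w,cv2.COLOR_BGR2HSV)
x0,y0=240,60;c=hsv[y0:295,x0:315]
m=((c[...,1]<50)&(c[...,2]>130)).astype(np.uint8)
cs,_=cv2.findContours(m,cv2.RETR_EXTERNAL,cv2.CHAIN_APPROX_NONE)
for k in cs:
    if len(k)>40:
        e=cv2.fitEllipse(cv2.convexHull(k));u=np.array(e[0])+[x0,y0]
        p=cast("wrist",u,.078,s);print(u,e[1:],p,"outer mm",1000*np.linalg.norm(cast("wrist",u+[max(e[1])/2,0],.078,s)-p)*2)
        if 150<u[1]<230: plan([p[0],p[1],.062-.002],9.6)
E
```

```text
[275.9845 270.2205] ((38.32012176513672, 42.9470100402832), 89.08123779296875) [0.5807 0.1441 0.078 ] outer mm 38.52960790724731
[276.675  189.9579] ((44.396183013916016, 45.04153823852539), 105.0191650390625) [0.5685 0.2173 0.078 ] outer mm 37.68577988228426
TCP [0.5646 0.2158 0.2478] zaxis [-0.0015  0.     -1.    ] yaw y 9.738476492678533 turn z 0.13847649267853512 shift [  0.8166   4.3471 187.816 ] q6 1.6587383895365677 F [-0.7101  0.0257  0.3905] w 0.08502257799155073 t 2.4
[276.9697  96.1752] ((50.23649978637695, 52.866580963134766), 1.5973056554794312) [0.5557 0.2912 0.078 ] outer mm 41.004265006163244
```

```bash
python3 -m creep '0 3.5 40 0 0 0 85;0 0 40 0 0 0 85;0 0 40 0 0 0 85;0 0 25 0 0 0 85;0 0 20 0 0 0 85;0 0 12 0 0 0 85;0 0 11 0 0 0 85;0 0 0 0 0 0 85;0 0 0 0 0 0 85'; python3 - <<'E'
from h import *
plan([.5685,.2155,.060],9.6)
E
```

```text
t: 3.52
ee_pos: [0.5696, 0.2162, 0.0611]
tcp_rot: [2.025, 2.401, 0.002]
contact_force: [0.3, 0.5, 0.2]
grip_width: 0.0849
TCP [0.5696 0.2162 0.0611] zaxis [ 0.0013  0.0003 -1.    ] yaw y 9.715852114991286 turn z 0.11585211499128434 shift [-0.4695 -1.1691  1.0585] q6 1.657866038112092 F [0.3062 0.4873 0.2377] w 0.08489497916787539 t 3.525
```

Close with moderate force.

```bash
python3 -m creep '0 -1 0 0 0 0 50;0 0 0 0 0 0 44;0 0 0 0 0 0 30;0 0 0 0 0 0 30;0 0 0 0 0 0 30;0 0 0 0 0 0 30;0 0 0 0 0 0 30;0 0 0 0 0 0 30' 50; python3 - <<'E'
from h import *
plan([.5685,.2155,.060],9.6)
E
```

```text
t: 4.53
ee_pos: [0.5685, 0.2158, 0.0609]
tcp_rot: [2.025, 2.401, 0.001]
contact_force: [0.0, -0.1, 5.6]
grip_width: 0.0389
TCP [0.5685 0.2158 0.0609] zaxis [ 0.0011  0.0001 -1.    ] yaw y 9.705625481891818 turn z 0.10562548189182053 shift [-0.3007 -0.0816  0.9324] q6 1.6579850489923307 F [ 0.0089 -0.1376  5.6085] w 0.03886152061931916 t 4.525
```

```bash
python3 -m creep '0 0 -10 0 0 0 30;0 0 -20 0 0 0 30;0 0 -30 0 0 0 30;0 0 -40 0 0 0 30;0 0 -40 0 0 0 30;0 0 -40 0 0 0 30;0 0 -10 0 0 0 30;0 0 0 0 0 0 30;0 0 0 0 0 0 30'; python3 - <<'E'
from h import *
plan([.5236,-.320,.250],9.6)
cv2.imwrite("pics/w2.png",arm.snapshot("wrist"))
E
```

```text
t: 5.65
ee_pos: [0.5666, 0.2154, 0.2477]
tcp_rot: [-2.024, -2.399, 0.006]
contact_force: [0.5, -0.1, -1.8]
grip_width: 0.0391
TCP [0.5666 0.2154 0.2477] zaxis [-0.0043 -0.0011 -1.    ] yaw y 9.705991524843785 turn z 0.10599152484378749 shift [-520.7008 -131.6392   -1.5144] q6 1.6580284067236288 F [ 0.4676 -0.1394 -1.7704] w 0.03908121290508525 t 5.65
```

View pics/w2.png

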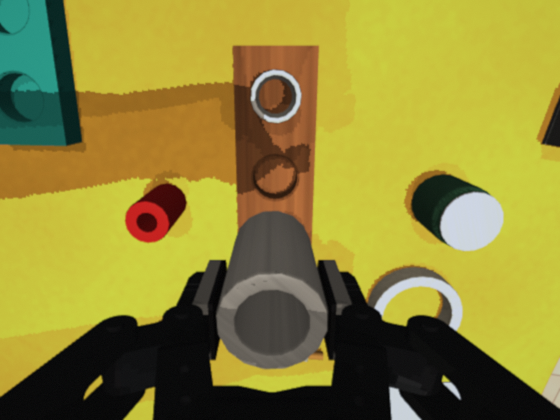

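The bush is held: its rim centre is at (272,312), the pocket at (274,176) is empty and the wide bush is undisturbed at (276,96). I'll carry it past the gauge so the wrist camera can see the post.

```bash
python3 -m creep '-25 -7 0 0 0 0 30;-45 -11 0 0 0 0 30;-45 -11 0 0 0 0 30;-45 -11 0 0 0 0 30;-45 -11 0 0 0 0 30;-45 -11 0 0 0 0 30;-45 -11 0 0 0 0 30;-45 -11 0 0 0 0 30;-45 -11 0 0 0 0 30;-45 -11 0 0 0 0 30;-45 -11 0 0 0 0 30;-45 -12 0 0 0 0 30'; python3 -m creep '-20 -4 0 0 0 0 30;0 0 0 0 0 0 30;0 0 0 0 0 0 30;0 0 0 0 0 0 30'; python3 - <<'E'
from h import *
plan([.5236,-.2424,.150],9.6)
s=arm.state();print(s["qpos"])
cv2.imwrite("pics/w3.png",arm.snapshot("wrist"))
print(proj("wrist",[.5236,-.2424,.062],s),proj("wrist",[.5236,-.2424,.012],s))
E
```

```text
t: 7.2
ee_pos: [0.5276, -0.3195, 0.2483]
tcp_rot: [-2.024, -2.399, -0.0]
contact_force: [0.7, -0.5, -1.5]
grip_width: 0.0386
t: 7.7
ee_pos: [0.5281, -0.3375, 0.2502]
tcp_rot: [-2.023, -2.403, -0.0]
contact_force: [-0.4, -0.9, -2.0]
grip_width: 0.0386
TCP [ 0.5281 -0.3375  0.2502] zaxis [-0.0004  0.0007 -1.    ] yaw y 9.804557117132095 turn z 0.20455711713209723 shift [ 94.3909  11.4531 100.2349] q6 0.7278183626049216 F [-0.4133 -0.8546 -2.037 ] w 0.03863372462712943 t 7.7
[-0.6719  0.279  -0.019   1.2735  0.0003  0.7278]
[286.1536  72.2392] [284.1126  75.5513]
```

View pics/w3.png

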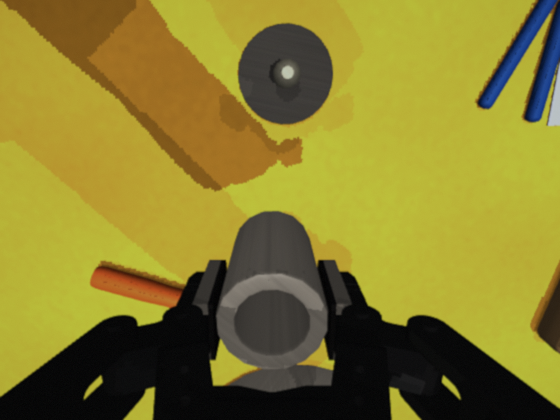

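The foot is at about (285,74), with the bright post tip at (287,72). The bush is still in hand at (272,312). I'll fit both.

```bash
python3 - <<'E'
from h import *
w=cv2.imread("pics/w3.png");s=arm.state()
hsv=cv2.cvtColor(w,cv2.COLOR_BGR2HSV)
c=hsv[10:140,225:350]
m=((c[...,1]<120)).astype(np.uint8)
cs,_=cv2.findContours(m,cv2.RETR_EXTERNAL,cv2.CHAIN_APPROX_NONE);k=cv2.convexHull(max(cs,key=cv2.contourArea))[:,0]+[225,10]
P=np.array([cast("wrist",q,.012,s)[:2] for q in k]).astype(np.float32)
print("foot",cv2.fitEllipse(P*1000))
t=((c[30:90,30:90,2]>150)&(c[30:90,30:90,1]<90))
for b,st in blobs(t,8):
    u=b+[255,40];print("tip",u,st,cast("wrist",u,.062,s))
# held bush rim in tool frame (17 mm behind TCP)
g=cv2.GaussianBlur(w,(3,3),0)
c=hsv[265:380,205:345];m=((c[...,2]>75)&(c[...,1]<60)).astype(np.uint8)
# outer rim: convex hull of lower half of rim, same pictures, ray onto plane
i,E=cam("wrist",s);z=s["ee_pos"][2]+.0171
for u in([272,312],[217,312],[327,312],[272,369]):
    p=cast("wrist",u,z,s);print(u,1000*R.from_rotvec(s["tcp_rot"]).inv().apply(p-s["ee_pos"]))
E
```

```text
foot ((524.4818725585938, -242.15603637695312), (87.97103881835938, 88.13336944580078), 67.11170196533203)
tip [287.3306  71.8347] [ 27  26  12  13 121] [ 0.5246 -0.2421  0.062 ]
[272, 312] [  5.6791   0.1376 -17.0972]
[217, 312] [  5.6752 -18.6308 -17.0946]
[327, 312] [  5.683   18.9092 -17.0999]
[272, 369] [-17.916    0.156  -17.1088]
```

```bash
python3 - <<'E'
from h import *
plan([.5249,-.2438,.130],9.7)
E
python3 -m creep '40 5 0 0 0 0 30;40 5 0 0 0 0 30;13 2 20 0 0 0 30;0 0 40 0 0 0 30;0 0 40 0 0 0 30;0 0 20 0 0 0 30;0 0 0 0 0 0 30;0 0 0 0 0 0 30;0 0 0 0 0 0 30'; python3 - <<'E'
from h import *
plan([.5249,-.2438,.130],9.7)
i=arm.snapshot("scene");j=arm.snapshot("top")
cv2.imwrite("pics/g1.png",np.hstack([cv2.resize(i[150:250,130:240],(440,400),interpolation=2),cv2.resize(j[180:260,320:400],(360,360),interpolation=2)[:, :].repeat(1,0) if 0 else cv2.resize(j[180:260,320:400],(360,400),interpolation=2)]))
E
```

```text
TCP [ 0.5281 -0.3376  0.2503] zaxis [-0.0002  0.0005 -1.    ] yaw y 9.80041532302475 turn z 0.1004153230247482 shift [ 92.9334  12.6466 120.3497] q6 0.727795983471712 F [-0.061  -0.6254 -1.9859] w 0.038888134575610175 t 7.75
t: 8.88
ee_pos: [0.5253, -0.2458, 0.1321]
tcp_rot: [2.023, 2.399, 0.001]
contact_force: [-0.7, 0.6, -1.6]
grip_width: 0.0387
TCP [ 0.5253 -0.2458  0.1321] zaxis [ 0.0028 -0.0017 -1.    ] yaw y 9.72401134363196 turn z 0.024011343631954674 shift [ 2.067  -0.0816  2.0799] q6 0.8519793895781621 F [-0.7071  0.5521 -1.5547] w 0.03873708639054204 t 8.875
```

View pics/g1.png

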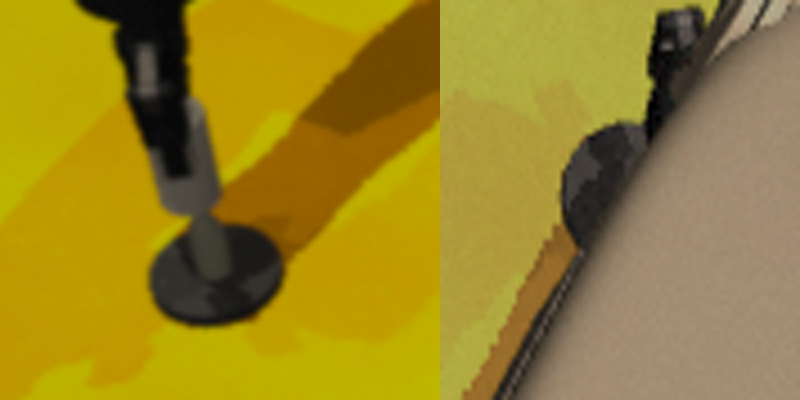

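The bush hangs just above the post tip at (205,215), about 2 mm short, which matches the measured remaining shift. I'll correct that and lower in steps, watching the forces.

```bash
python3 -m creep '2 0 0 0 0 0 30;0 0 8 0 0 0 30;0 0 8 0 0 0 30;0 0 5 0 0 0 30;0 0 5 0 0 0 30;0 0 0 0 0 0 30;0 0 0 0 0 0 30'; python3 - <<'E'
from h import *
plan([.5249,-.2438,.065],9.7)
print(arm.state()["moment"])
E
```

```text
t: 9.85
ee_pos: [0.5239, -0.2434, 0.1044]
tcp_rot: [2.025, 2.401, 0.0]
contact_force: [0.1, 0.3, -2.1]
grip_width: 0.0389
TCP [ 0.5239 -0.2434  0.1044] zaxis [ 0.0002 -0.0002 -1.    ] yaw y 9.706222971037898 turn z 0.006222971037900038 shift [-0.5478  0.8767 39.4382] q6 0.8546125074240764 F [ 0.0998  0.3225 -2.0769] w 0.038941223684981624 t 9.85
[ 0.026  -0.0343  0.0131]
```

```bash
python3 -m creep '-0.5 0.5 4 0 0 0 30;0 0 4 0 0 0 30;0 0 2 0 0 0 30;0 0 0 0 0 0 30;0 0 0 0 0 0 30'; python3 - <<'E'
from h import *
plan([.5249,-.2438,.065],9.7)
print(arm.state()["moment"])
E
```

```text
t: 10.48
ee_pos: [0.5244, -0.2438, 0.0944]
tcp_rot: [2.025, 2.401, -0.0]
contact_force: [1.1, -0.3, -1.5]
grip_width: 0.0387
TCP [ 0.5244 -0.2438  0.0944] zaxis [ 0.0002 -0.0001 -1.    ] yaw y 9.706390127301285 turn z 0.006390127301287407 shift [-0.1017  0.4511 29.4   ] q6 0.8545259723520079 F [ 1.0845 -0.2963 -1.5415] w 0.038691166710686446 t 10.475
[-0.0166  0.0027 -0.0009]
```

It's on the full diameter with no side force. Continuing down.

```bash
python3 -m creep '0 0 5 0 0 0 30;0 0 5 0 0 0 30;0 0 5 0 0 0 30;0 0 5 0 0 0 30;0 0 4 0 0 0 30;0 0 2 0 0 0 30;0 0 0 0 0 0 30;0 0 0 0 0 0 30'; python3 - <<'E'
from h import *
plan([.5249,-.2438,.065],9.7)
print(arm.state()["moment"])
E
```

```text
t: 11.48
ee_pos: [0.5245, -0.2438, 0.0685]
tcp_rot: [2.025, 2.401, 0.0]
contact_force: [-0.3, -0.3, -1.2]
grip_width: 0.0387
TCP [ 0.5245 -0.2438  0.0685] zaxis [ 0.0003 -0.0001 -1.    ] yaw y 9.70754362271344 turn z 0.007543622713441778 shift [-0.1064  0.3979  3.4809] q6 0.8545242182455154 F [-0.2736 -0.3106 -1.187 ] w 0.03873751599969855 t 11.475
[0.0418 0.0762 0.0115]
```

```bash
python3 -m creep '0 0 1 0 0 0 30;0 0 1 0 0 0 30;0 0 0.5 0 0 0 30;0 0 0 0 0 0 30'; python3 -m creep '0 0 0.5 0 0 0 30;0 0 0 0 0 0 30;0 0 0 0 0 0 30';python3 -m creep '0 0 0.5 0 0 0 30;0 0 0 0 0 0 30;0 0 0 0 0 0 30'
```

```text
t: 11.98
ee_pos: [0.5243, -0.2437, 0.0658]
tcp_rot: [-2.025, -2.401, 0.0]
contact_force: [-0.8, -0.5, -1.5]
grip_width: 0.0392
t: 12.35
ee_pos: [0.5244, -0.2437, 0.0653]
tcp_rot: [2.026, 2.401, -0.0]
contact_force: [-0.6, 0.3, -2.3]
grip_width: 0.039
t: 12.72
ee_pos: [0.5245, -0.2438, 0.065]
tcp_rot: [2.025, 2.401, -0.0]
contact_force: [0.0, 0.7, 0.3]
grip_width: 0.0385
```

Contact is just beginning at the expected height of 65 mm. Pressing slightly to be sure it seats.

```bash
python3 -m creep '0 0 0.5 0 0 0 30;0 0 0 0 0 0 30;0 0 0 0 0 0 30'; python3 -m creep '0 0 0.5 0 0 0 30;0 0 0 0 0 0 30;0 0 0 0 0 0 30;0 0 0 0 0 0 30'; python3 - <<'E'
from h import *
cv2.imwrite("pics/s1.png",cv2.resize(arm.snapshot("scene")[150:250,130:240],(660,600),interpolation=2))
E
```

```text
t: 13.1
ee_pos: [0.5245, -0.2438, 0.0649]
tcp_rot: [2.025, 2.401, -0.0]
contact_force: [-1.8, 1.2, 5.5]
grip_width: 0.0385
t: 13.6
ee_pos: [0.5245, -0.2438, 0.0649]
tcp_rot: [2.025, 2.401, -0.0]
contact_force: [-2.4, 1.6, 8.3]
grip_width: 0.039
```

View pics/s1.png

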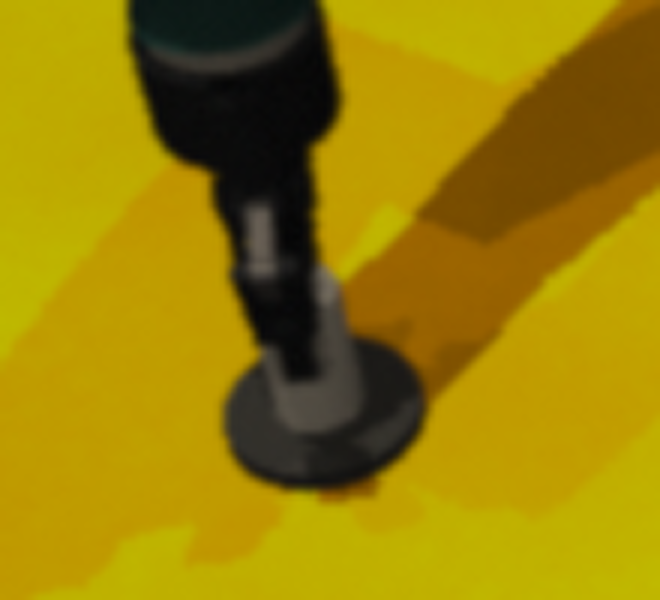

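It is seated: z stops at 64.9 mm, the force rises to 8 N, and the picture shows the bush's lower end on the foot at (315,430). Now drawing it straight off.

```bash
python3 -m creep '0 0 -5 0 0 0 30;0 0 -8 0 0 0 30;0 0 -8 0 0 0 30;0 0 -8 0 0 0 30;0 0 -8 0 0 0 30;0 0 -8 0 0 0 30;0 0 -8 0 0 0 30;0 0 -20 0 0 0 30;0 0 -30 0 0 0 30;0 0 -40 0 0 0 30;0 0 -40 0 0 0 30;0 0 -40 0 0 0 30'; python3 -m creep '0 0 -40 0 0 0 30;0 0 -35 0 0 0 30;0 0 0 0 0 0 30;0 0 0 0 0 0 30'
```

```text
t: 15.15
ee_pos: [0.5241, -0.2435, 0.2884]
tcp_rot: [2.026, 2.401, 0.0]
contact_force: [0.2, -0.4, -1.7]
grip_width: 0.0386
t: 15.65
ee_pos: [0.5239, -0.2434, 0.3608]
tcp_rot: [-2.025, -2.4, 0.0]
contact_force: [0.6, 0.2, -1.7]
grip_width: 0.0389
```

```bash
python3 -m creep '0 0 0 -5 0 0 30;0 0 0 -8 0 0 30;0 0 0 -8 0 0 30;0 0 0 -8 0 0 30;0 0 0 -8 0 0 30;0 0 0 -8 0 0 30;0 0 0 0 0 0 30;0 0 0 0 0 0 30;0 0 0 0 0 0 30'; python3 - <<'E'
from h import *
s=arm.state();z=R.from_rotvec(s["tcp_rot"]).as_matrix()[:,2]
print("tilt",np.degrees(np.arccos(-z[2])),z,s["qpos"],"bush ends",s["ee_pos"]+z*.053,s["ee_pos"]-z*.017)
w=arm.snapshot("wrist");i=arm.snapshot("scene")
cv2.imwrite("pics/f1.png",np.hstack([cv2.resize(i,(448,336)),cv2.resize(w[200:],(352,336))]))
E
```

```text
t: 16.77
ee_pos: [0.5254, -0.2442, 0.3631]
tcp_rot: [1.623, 1.927, 0.797]
contact_force: [-0.1, -0.8, -1.9]
grip_width: 0.0392
tilt 44.99893267259599 [ 0.6971  0.1187 -0.7071] [-0.8406 -0.1714 -0.4538  0.7992  0.6416  0.7247] bush ends [ 0.5624 -0.2379  0.3256] [ 0.5136 -0.2462  0.3751]
```

View pics/f1.png

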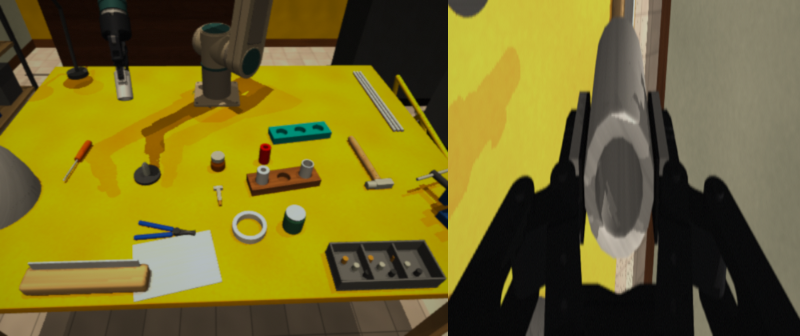

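The bush is held leaning at 45°, with its lowest point at about 0.31 m and nothing near it. The narrow and wide bushes stand in the rack at (262,176) and (307,168), and the bystanders are unmoved. Handing in.

```bash
python3 -c "
from cell import arm
print(arm.close_job())"
```

```text
the job is handed in; nothing more can be done
None
```

The job is done and handed in at about 17 s of the 48 s allowed. I took the medium-wall bush from the rack's middle pocket and slid it down onto the gauge post. Then I drew it straight off and left it held at a 45° lean.

- **Seating:** on the way down there was no noticeable side force. The tool stopped at 64.9 mm, about the height expected for a bush on the foot. Pressing further only raised the force to about 8 N, and a picture showed the bush's lower end on the foot.
- **Final pose:** the tool measured 45.0° from vertical. The bush's lowest edge is about 0.31 m above the bench, clear of everything, and the finger opening is still 39 mm.
- **Surroundings:** in the last scene picture the narrow and wide bushes stand in the rack, and the bystanders look unmoved. I checked the bystanders only by eye.
- **Disagreement:** the top and wrist cameras put the bush about 3 mm apart along the row of pockets. I trusted the wrist camera because its two readings agreed, and the clean fit on the post bore that out.

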